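Drop the drilling template onto its locating pins

ROBOT

A 6-joint arm with a two-finger parallel gripper is mounted at the origin on a cart in front of the work surface, level with it; the furniture and walls round the work are solid. World frame = base frame: x ahead of the robot, y to its left, z up, the work surface at z = 0. Lengths are in mm, angles in rad, forces in N, time in s.
With the tool pointing down it reaches from about 325 to 775 mm from the base axis. Payload 5.5 kg.
Tool frame: the origin (TCP) lies midway between the tips of the shut fingers; the grasp point (between the pads) lies 19 mm behind it; z points along the fingers, x is the direction in which the jaws open and shut, and the axes are right-handed (so a half turn about z gives the same grasp; the last joint's range is limited). The gripper opens to 88 mm and grips with 3 to 60 N. Pads are 20 mm wide; open, the fingers measure 115 mm over their backs; the gripper's body (75 mm by 178 mm) begins 61 mm behind the grasp point.
Start: joints at [-1.266, 0.091, 1.231, -0, 1.82, -0.057], TCP at [212.375, -561.171, 200.731] pointing down, gripper open.
Joint ranges: [-2.87, 2.87], [-0.86, 2.18], [0.17, 2.46], [-1.51, 4.65], [0.06, 2.69], [-2.65, 2.65]. Speed limits (rad/s): [2.57, 2.57, 3.01, 3.14, 3.14, 3.14].

INTERFACE

Orientations are given as a 3x3 rotation matrix whose columns are the frame's x, y, z axes.
In Python, from workcell import status, read_camera, get_calibration, job_done, spot_in gives the robot as it stands.
- The arm moves only by the tool move_arm, never from a script. Its argument "motion" is a list of rows, each a list of 6 numbers: the shift along the tool's x, y, z in m, then the turn, a rotation vector about the tool's x, y, z in degrees. A call has 1 to 20 rows; each row shifts and turns the commanded pose from where the row before left it, along the tool's axes as they then stand; what a row does not reach is not made up. A row lasts 1/10 s, in which the tool goes at most 50 mm and 8.59 degrees, less where a joint would pass 70% of its speed; a pose out of reach is approached as far as the arm can. A call with a gripper value outside its range is refused whole. "grip" is the closure, from -1 (fully open) to 1 (shut), so that 0 is half open, set as the call begins (left out, the last holds). The fingers move at their own pace and stop on an object; "grip_force" is the grip in N (left out, the last holds). Time passes only in rows, so rows that do not move let the fingers close. It gives the time, the measured TCP pose, the force and the opening at its end, in the units of the state.
- status.sense(): the state, without advancing time (a new reading comes with each control period).
- read_camera(name): name is "scene" or "side" or "wrist"; returns the picture (480x640x3 uint8, red, green, blue); there is no depth.
- get_calibration(name): a dict with "intrinsics" (3x3 intrinsics, pixels), "xyz" and "rotation" of the camera in the world; the wrist camera has in their place "hand_eye" (4x4, takes a point from camera to tool coordinates, whose origin is the TCP and whose axes are the tool frame's). Camera axes: x right, y down, z forward; pixel columns grow to the right and rows downward; lengths in mm; the calibration is good to about 2 mm. A picture is of the moment at which its call begins: read the wrist's pose just before it. get_calibration takes no time and is no camera call.
- job_done(): hands the job in, once; it reports no verdict.
Trained networks look in the newest picture that a camera, given by its name, has taken for a name from the list of things; names that differ only in an ending like _2 or _b are one class to them, and where a whole thing is asked for, a point or a joint stands for the part that bears it (a point fixed in the world has none). Each returns a list of dicts, best first, with "confidence" (0 to 1); they miss things now and then, are a little off and sometimes report something else, mostly with a low value. They report only what shows in the picture. A call takes as long as a camera call. They do not tell look-alikes from the thing itself.
- spot_in(thing, camera): "box" ([left, top, right, bottom] in pixels, round what is visible of it).
The state is a dict: "clock": time; "joints": joint angles; "qd": joint speeds; "joint_efforts": joint torques, N m; "eef_pos": TCP position; "tcp_rot": TCP orientation; "force": force on the tool from outside, world axes, zero at the start; "ft_torque": the same for the moment, N m; "grip_width": finger opening in mm.
Only numpy, scipy, OpenCV 4.12 (cv2) and the standard library are available. Lean on these libraries where they do the work, as an engineer would, in place of code of your own. Each camera call takes 0.05 s, during which the arm holds its last target.

TASK

The aluminium drilling template has been left out of place on its fixture, riding up on the two locating pins. Without gripping or lifting it, nudge it across the base with the fingertips until both its holes drop over both pins and it lies down flat on the base (the side fence is there to line it up). Leave everything round about where it lies, and take the hand away when done.

Things in the scene. Friction and masses are not known exactly. Their poses are not given: they have to be found in the camera images.
- fixture: Dark steel base fixed to the bench, 230 (x) by 180 (y) by 12 mm. Origin: centre of its underside, on the bench top. x points away from the robot, turned up to 0.7 rad either way, and is the way the template must travel; y points left, to the fence. The seated template covers x -30 to 90, y -35 to 65 mm; fine white lines scribed on the base mark its near and right-hand edges.
- fence_face (a point): Middle of the lower edge of the fence's inner face (fixture x 15, y 66, z 12 mm). The fence is a fixed bright steel bar, 170 mm long along x, 18 mm thick, 22 mm high above the base; this face looks to fixture -y. The seated template lies 1 mm off it; pushed right against it, it is still within the holes' play.
- seat (a point): Point on the base's top half-way between the two pins (fixture x 42, y 15, z 12 mm); axes as the fixture's. The steel pins stand 30 mm to the left and right of it (fixture +y and -y): 10 mm in diameter, 9 mm high above the base, the top 4 mm tapering to 6 mm. The template is home when template_holes lies here.
- template: Loose bright aluminium plate, 120 (x) by 100 (y) by 10 mm, 0.3 to 0.5 kg, square edges, five small brass bushes in its top. Two 13 mm through holes at x 12, y -30 and +30 mm. Origin: centre of its underside; x away from the robot, y left. It slides easily, at a push of 1 to 3 N; with both holes within about 3 mm of the pins it falls over them by its weight or a light press, and then slides no more.
- template_holes (a point): Point on the template's underside half-way between its holes (template x 12, y 0, z 0 mm). It starts 22 to 36 mm short of seat (fixture -x), 8 to 16 mm too far from the fence (fixture -y), up to 0.06 rad askew. The near edge then rests on the base and the far part on the pin tops: a slope of about 0.1 rad, this point 6 to 8 mm above the base.
- flat_pliers: Pliers with blue handles, 52x142x13 mm, lying left of the fixture; leave alone. Origin: centre of the underside.
- round_pliers: Pliers with red handles, 52x142x13 mm, lying left of the fixture; leave alone. Origin: centre of the underside.
- copper_coil: Ring of copper wire, 67 mm across, 8 mm high, left of the fixture; leave alone. Origin: centre of the underside.
Things that resemble listed ones, but are neither listed nor needed, are in the scene too. There is more than one size of the template; the one meant has the size given above.

How it is judged:
By the outcome, as a careful person would: the job done as asked, in the order asked, and still so for the second after the job is handed in, with the robot touching nothing.
It also fails if it takes over 48 s, if anything falls off the work surface, if the arm or the gripper's body presses on something with over 40 N, if the wrist force passes 120 N, or if a joint passes its speed limit or range.

## Working session

There is one attempt and no reset: what is moved stays moved. The work goes in short steps, Python scripts to look and compute and a tool call to move; the robot and the scene stay as the last step left them, time stands still between calls to the robot, and variables do not carry over. Pictures are saved under pics/ and viewed, and the job is handed in when it is done.

Besides the shell and the picture viewer there is one more tool, called after "Call:" as name(argument=value, ...), one argument or row to a line, values as JSON. move_arm: Moves the arm, as the interface text tells. Its arguments: {"type":"object","properties":{"motion":{"type":"array"},"grip":{"type":"number"},"grip_force":{"type":"number"}},"required":["motion"]}

```bash
mkdir -p pics
python3 - <<'E'
from workcell import *
import cv2
s=status.sense(); print({k:s[k] for k in ('clock','joints','eef_pos','tcp_rot','force','grip_width')})
for c in ('scene','side'):
    im=read_camera(c); cv2.imwrite(f'pics/{c}0.png',im[...,::-1])
    g=get_calibration(c); print(c,g)
    for t in ('template','fixture'):
        print(t,spot_in(t,c))
print(get_calibration('wrist'))
E
```

```text
{'clock': 0.0, 'joints': array([-1.26571357e+00,  9.18251916e-02,  1.23187838e+00,  2.85667702e-05,
        1.81978756e+00, -5.66956092e-02]), 'eef_pos': array([ 212.2721205 , -560.83621753,  199.6313108 ]), 'tcp_rot': array([[ 3.53944090e-01, -9.35266425e-01, -5.43843669e-04],
       [-9.35264665e-01, -3.53944482e-01,  1.81912999e-03],
       [-1.89386167e-03, -1.35232542e-04, -9.99998197e-01]]), 'force': array([1.08178248, 0.27829713, 0.30640008]), 'grip_width': 87.98564674061815}
scene {'intrinsics': array([[444.67318125,   0.        , 321.67081569],
       [  0.        , 444.67318125, 241.41137819],
       [  0.        ,   0.        ,   1.        ]]), 'xyz': array([ 95.96662047, 754.45083201, 521.92482869]), 'rotation': array([[-7.72313944e-01, -3.51968753e-01,  5.28818653e-01],
       [-6.35240737e-01,  4.28721324e-01, -6.42391806e-01],
       [-6.13990684e-04, -8.32055301e-01, -5.54692347e-01]])}
template [{'box': [286.7, 221.5, 360.3, 268.3], 'confidence': 0.96}, {'box': [371.4, 200.4, 411.7, 220.1], 'confidence': 0.73}, {'box': [261.8, 215.7, 396.4, 297.8], 'confidence': 0.69
[... 484 characters left out ...]
299.0, 169.5, 336.6, 195.4], 'confidence': 0.62}, {'box': [275.9, 216.6, 342.3, 265.7], 'confidence': 0.57}]
fixture [{'box': [251.0, 211.0, 372.6, 289.2], 'confidence': 0.93}]
{'intrinsics': array([[430.44746921,   0.        , 320.3923683 ],
       [  0.        , 430.44746921, 236.79942716],
       [  0.        ,   0.        ,   1.        ]]), 'hand_eye': array([[ 9.99999739e-01, -4.89168995e-05, -7.21349253e-04,
        -3.74431289e-01],
       [ 2.24959018e-04,  9.69236366e-01,  2.46131704e-01,
        -6.75331506e+01],
       [ 6.87117929e-04, -2.46131802e-01,  9.69236124e-01,
        -1.82745052e+02],
       [ 0.00000000e+00,  0.00000000e+00,  0.00000000e+00,
         1.00000000e+00]])}
```

View pics/scene0.png

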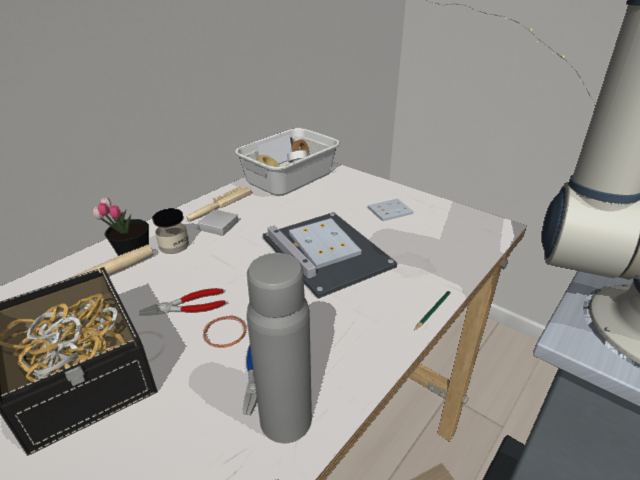

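View pics/side0.png

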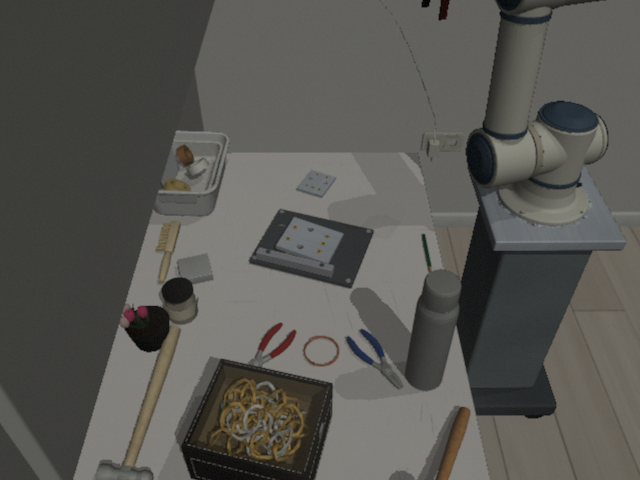

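Run:
```python
import cv2
a=cv2.imread('pics/scene0.png')[190:310,250:420]; b=cv2.imread('pics/side0.png')[160:300,240:385]
cv2.imwrite('pics/sc_c.png',cv2.resize(a,None,fx=4.5,fy=4.5,interpolation=cv2.INTER_CUBIC))
cv2.imwrite('pics/si_c.png',cv2.resize(b,None,fx=4.2,fy=4.2,interpolation=cv2.INTER_CUBIC))
```

```text
(no output)
```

View pics/sc_c.png

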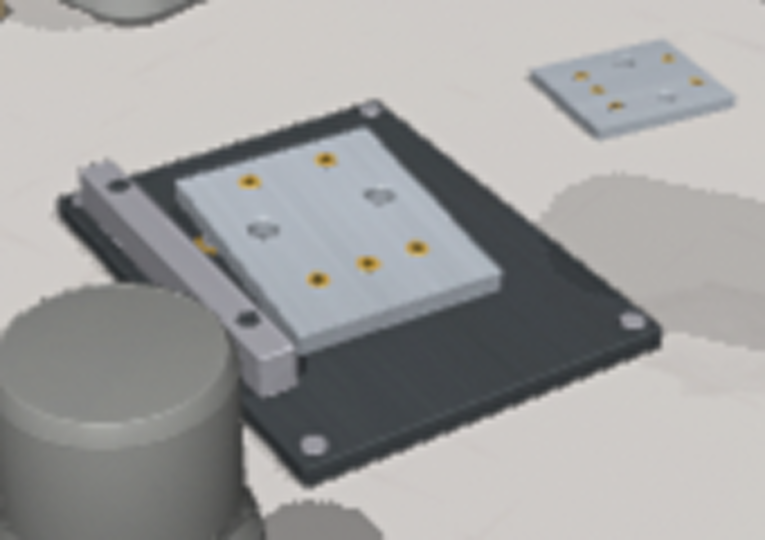

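View pics/si_c.png

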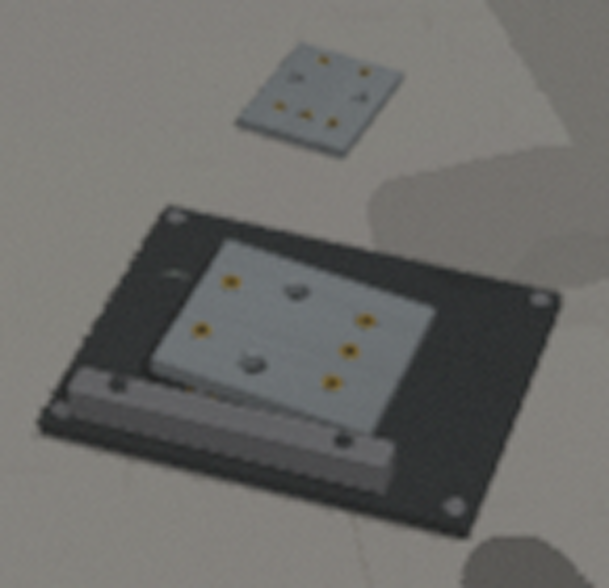

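The template meant is the plate on the dark base (scene px ~(323,245), side ~(310,240)). The small plate on the bench (scene (391,210), side (316,183)) is smaller and off the fixture, so it is the look-alike. I'll estimate the fixture's rough position, then look from above.

```bash
cat > h.py <<'E'
import numpy as np, cv2
from workcell import *
def ray(cam,px,st=None):
    g=get_calibration(cam); K=g['intrinsics']
    d=np.linalg.solve(K,[px[0],px[1],1.0])
    if cam=='wrist':
        H=g['hand_eye']; R=st['tcp_rot']; 
        return R@H[:3,3]+st['eef_pos'], R@(H[:3,:3]@d)
    return g['xyz'],g['rotation']@d
def atz(cam,px,z,st=None):
    o,d=ray(cam,px,st); return o+d*(z-o[2])/d[2]
def proj(cam,P,st=None):
    g=get_calibration(cam); K=g['intrinsics']
    if cam=='wrist':
        H=g['hand_eye']; R=st['tcp_rot']@H[:3,:3]; o=st['tcp_rot']@H[:3,3]+st['eef_pos']
    else: R=g['rotation']; o=g['xyz']
    q=(np.atleast_2d(P)-o)@R@K.T
    return q[:,:2]/q[:,2:]
E
python3 - <<'E'
from h import *
# side crop corners (crop/4.2+offset)
for p in [(168,207),(562,297),(470,535),(40,425)]:
    print('side',atz('side',(p[0]/4.2+240,p[1]/4.2+160),12).round(1))
for p in [(372,98),(660,328),(308,475),(60,205)]:
    print('scene',atz('scene',(p[0]/4.5+250,p[1]/4.5+190),12).round(1))
E
```

```text
side [639.3  58.   12. ]
side [424.1 133.9  12. ]
side [481.9 305.4  12. ]
side [697.9 228.4  12. ]
scene [640.5  53.1  12. ]
scene [423.  129.8  12. ]
scene [478.1 299.3  12. ]
scene [691.4 224.8  12. ]
```

Run:
```python
from h import *
print('bottle base',atz('scene',(285,415),0),atz('side',(427,375),0))
print('bottle top z200',atz('side',(441,285),200),atz('scene',(275,270),200))
D=816/17;th=np.arctan2(749,323)
for k in range(17):
    ps=-1.209+0.1436*k
    print([round(D*np.cos(th-ps)/1000,3),round(-D*np.sin(th-ps)/1000,3),0,0,0,-8.2])
```

```text
bottle base [366.05811764 503.62656513   0.        ] [354.19040886 509.8317215    0.        ]
bottle top z200 [350.51455069 470.42472266 200.        ] [406.84165877 464.26999561 200.        ]
[np.float64(-0.034), np.float64(-0.033), 0, 0, 0, -8.2]
[np.float64(-0.029), np.float64(-0.038), 0, 0, 0, -8.2]
[np.float64(-0.024), np.float64(-0.042), 0, 0, 0, -8.2]
[np.float64(-0.017), np.float64(-0.045), 0, 0, 0, -8.2]
[np.float64(-0.011), np.float64(-0.047), 0, 0, 0, -8.2]
[np.float64(-0.004), np.float64(-0.048), 0, 0, 0, -8.2]
[np.float64(0.003), np.float64(-0.048), 0, 0, 0, -8.2]
[np.float64(0.01), np.float64(-0.047), 0, 0, 0, -8.2]
[np.float64(0.016), np.float64(-0.045), 0, 0, 0, -8.2]
[np.float64(0.023), np.float64(-0.042), 0, 0, 0, -8.2]
[np.float64(0.028), np.float64(-0.039), 0, 0, 0, -8.2]
[np.float64(0.034), np.float64(-0.034), 0, 0, 0, -8.2]
[np.float64(0.038), np.float64(-0.029), 0, 0, 0, -8.2]
[np.float64(0.042), np.float64(-0.023), 0, 0, 0, -8.2]
[np.float64(0.045), np.float64(-0.017), 0, 0, 0, -8.2]
[np.float64(0.047), np.float64(-0.01), 0, 0, 0, -8.2]
[np.float64(0.048), np.float64(-0.004), 0, 0, 0, -8.2]
```

Call:
move_arm(
  motion=[
    [-0.034, -0.033, 0, 0, 0, -8.2],
    [-0.029, -0.038, 0, 0, 0, -8.2],
    [-0.024, -0.042, 0, 0, 0, -8.2],
    [-0.017, -0.045, 0, 0, 0, -8.2],
    [-0.011, -0.047, 0, 0, 0, -8.2],
    [-0.004, -0.048, 0, 0, 0, -8.2],
    [0.003, -0.048, 0, 0, 0, -8.2],
    [0.01, -0.047, 0, 0, 0, -8.2],
    [0.016, -0.045, 0, 0, 0, -8.2],
    [0.023, -0.042, 0, 0, 0, -8.2],
    [0.028, -0.039, 0, 0, 0, -8.2],
    [0.034, -0.034, 0, 0, 0, -8.2],
    [0.038, -0.029, 0, 0, 0, -8.2],
    [0.042, -0.023, 0, 0, 0, -8.2],
    [0.045, -0.017, 0, 0, 0, -8.2],
    [0.047, -0.01, 0, 0, 0, -8.2],
    [0.048, -0.004, 0, 0, 0, -8.2],
    [0, 0, 0, 0, 0, 0],
    [0, 0, 0, 0, 0, 0],
  ],
  grip=1,
)

```text
clock: 2.2
eef_pos: [539.4, 187.2, 199.7]
tcp_rot: [[0.339, 0.941, -0.002], [0.941, -0.339, -0.001], [-0.001, -0.001, -1.0]]
force: [-0.5, -0.6, -0.6]
grip_width: 0.2
```

Run:
```python
from h import *
s=status.sense(); np.save('s1.npy',s,allow_pickle=True)
im=read_camera('wrist'); cv2.imwrite('pics/w1.png',im[...,::-1])
print(s['clock'],s['eef_pos'],s['tcp_rot'].round(3),s['grip_width'],s['force'])
```

```text
2.2 [539.36822252 187.17567223 199.74174825] [[ 0.339  0.941 -0.002]
 [ 0.941 -0.339 -0.001]
 [-0.001 -0.001 -1.   ]] 0.17745206922333553 [-0.53529797 -0.60576693 -0.56032803]
```

View pics/w1.png

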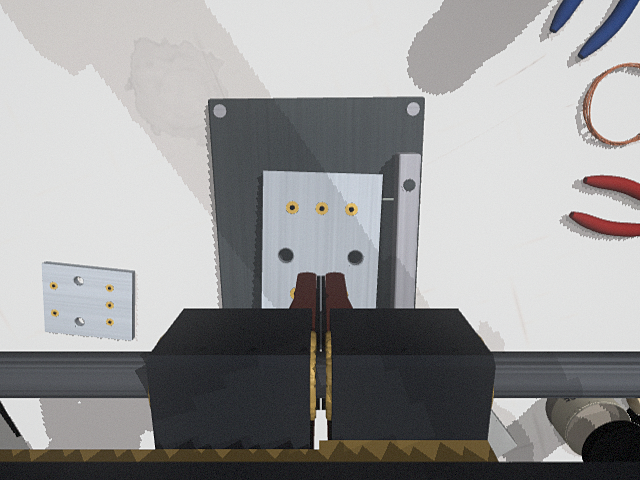

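Run:
```python
import cv2
a=cv2.imread('pics/w1.png')[90:320,200:440]
cv2.imwrite('pics/w1c.png',cv2.resize(a,None,fx=2.6*1.25,fy=2.6,interpolation=cv2.INTER_CUBIC) if 0 else cv2.resize(a,None,fx=2.6,fy=2.6,interpolation=cv2.INTER_CUBIC))
```

```text
(no output)
```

View pics/w1c.png

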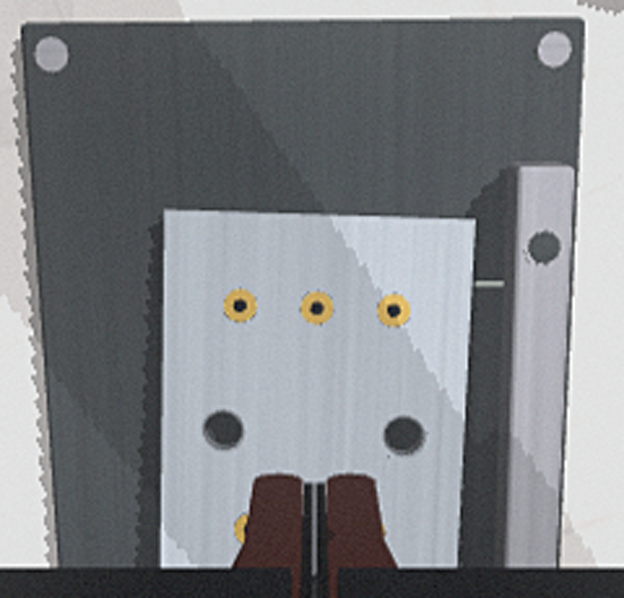

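Run:
```python
from h import *
s=np.load('s1.npy',allow_pickle=True).item()
P=lambda x,y,z:atz('wrist',(x/2.6+200,y/2.6+90),z,s)
br=P(22,26,12);bl=P(583,18,12)
print(br,bl,np.linalg.norm(br-bl))
v=(bl-br)[:2];v/=np.linalg.norm(v); fy=v; fx=np.array([v[1],-v[0]])
mid=(br+bl)[:2]/2
O=mid+115*fx; yaw=np.arctan2(fx[1],fx[0]); print('O',O,'yaw',yaw)
F=lambda p:np.round([ (p[:2]-O)@fx,(p[:2]-O)@fy],1)
print('scribe x=-30:',F(P(490,284,12)),'fence lower y66:',F(P(503,284,12)),F(P(503,500,12)),'base left edge lower right', F(P(57,560,12)),F(P(560,560,12)))
for n,p,z in [('nr',(164,210),22),('nl',(475,219),22),('hr',(224,430),30),('hl',(404,435),30),('redge',(162,540),34),('ledge',(460,540),34)]:
    print(n,F(P(*p,z)))
print('tcp',F(s['eef_pos']),'tool yaw of y',np.arctan2(*s['tcp_rot'][1::-1,1]))
```

```text
[424.66793928 131.3368556   12.        ] [482.49070237 298.88336179  12.        ] 177.24362800376963
O [562.28759106 177.59328606] yaw -0.33231605170997575
scribe x=-30: [-30.7  61.4] fence lower y66: [-30.6  65.7] [45.9 67.9] base left edge lower right [ 66.4 -90.1] [68.8 88.8]
nr [-57.6 -45. ]
nl [-53.4  54.5]
hr [ 13.6 -27.5]
hl [16.1 31.6]
redge [ 50.4 -49.1]
ledge [51.7 50.1]
tcp [-24.8   1.6] tool yaw of y -0.3456322518864562
```

Fixture centre is about (562,178) and its yaw about -0.335. The template's holes midpoint is at about fixture (15,2), so it needs roughly +27 in x and +13 in y, and it is about -0.04 rad askew. All of this fits the given ranges. First I push it to the fence from the right with shut fingers.

Call:
move_arm(
  motion=[
    [-0.038, 0.015, 0, 0, 0, -0.5],
    [-0.038, 0.015, 0, 0, 0, 0],
    [0, 0, 0.04, 0, 0, 0],
    [0, 0, 0.04, 0, 0, 0],
    [0, 0, 0.04, 0, 0, 0],
    [0, 0, 0.03, 0, 0, 0],
    [0, 0, 0.02, 0, 0, 0],
    [0, 0, 0.01, 0, 0, 0],
    [0, 0, 0.002, 0, 0, 0],
    [0, 0, 0, 0, 0, 0],
    [0, 0, 0, 0, 0, 0],
  ],
)

```text
clock: 3.35
eef_pos: [543.3, 104.6, 20.7]
tcp_rot: [[0.332, 0.943, 0.003], [0.943, -0.332, 0.0], [0.001, 0.003, -1.0]]
force: [0.4, -0.6, 0.5]
grip_width: 0.4
```

```bash
cat >> h.py <<'E'
O=np.array([562.3,177.6]); YAW=-0.335
FX=np.array([np.cos(YAW),np.sin(YAW)]); FY=np.array([-FX[1],FX[0]])
F=lambda p:np.round([(p[:2]-O)@FX,(p[:2]-O)@FY],1)
def look(c,name,box=None,f=1):
    s=status.sense(); im=read_camera(c)[...,::-1]
    if box: l,t,r,b=box; im=im[t:b,l:r]
    if f!=1: im=cv2.resize(im,None,fx=f,fy=f,interpolation=cv2.INTER_CUBIC)
    cv2.imwrite(f'pics/{name}.png',im)
    print(s['clock'],'tcp fix',F(s['eef_pos']),s['eef_pos'][2].round(1),'toolyaw',np.arctan2(*s['tcp_rot'][1::-1,1]).round(4),'force',s['force'].round(1),'F fix',F(s['force'][:2]+O)); return s
E
python3 -c "
from h import *
look('wrist','w2')
look('side','s2',(240,160,385,300),4)"
```

```text
3.35 tcp fix [  6.1 -75.2] 20.7 toolyaw -0.3386 force [ 0.4 -0.6  0.5] F fix [ 0.6 -0.4]
3.4 tcp fix [  6.  -75.1] 20.6 toolyaw -0.3384 force [-0.1 -0.1  0.4] F fix [-0.  -0.1]
```

View pics/w2.png

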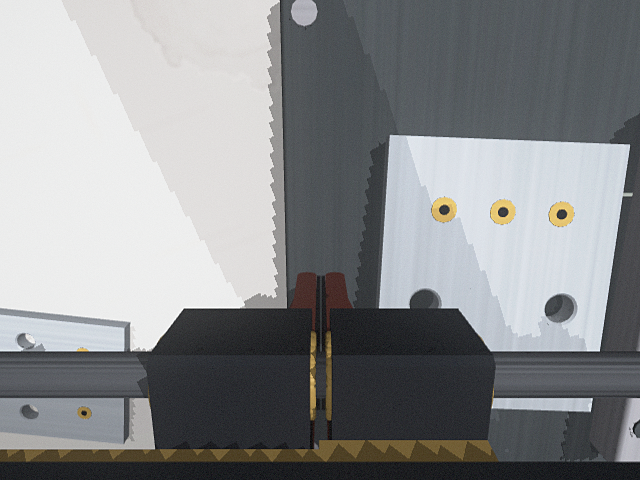

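View pics/s2.png

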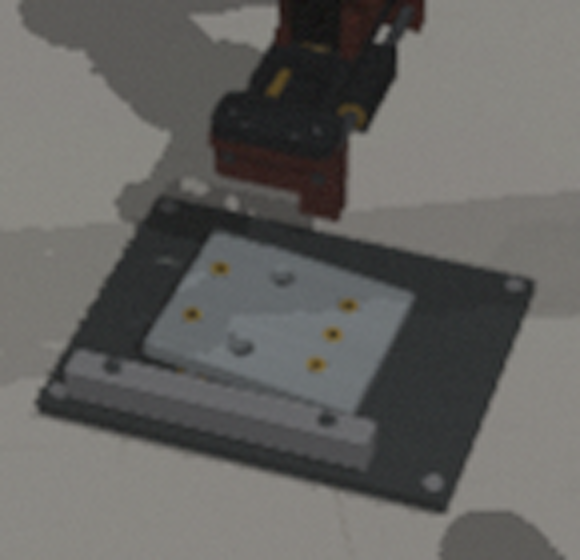

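Fingertips stand to the right of the plate (tips at (322,280), plate's right edge at col ~383), clear of it. Next I push toward the fence.

Call:
move_arm(
  motion=[
    [0.004, 0, 0.002, 0, 0, 0],
    [0.004, 0, 0, 0, 0, 0],
    [0.003, 0, 0, 0, 0, 0],
    [0.003, 0, 0, 0, 0, 0],
    [0.002, 0, 0, 0, 0, 0],
    [0.002, 0, 0, 0, 0, 0],
    [0.002, 0, 0, 0, 0, 0],
    [0.002, 0, 0, 0, 0, 0],
    [0, 0, 0, 0, 0, 0],
  ],
)

```text
clock: 4.35
eef_pos: [549.6, 125.7, 16.7]
tcp_rot: [[0.332, 0.943, 0.0], [0.943, -0.332, 0.0], [0.0, -0.0, -1.0]]
force: [0.2, -0.1, -0.1]
grip_width: 0.3
```

```bash
python3 -c "
from h import *
look('wrist','w3')"
```

```text
4.35 tcp fix [  5.1 -53.2] 16.7 toolyaw -0.3379 force [ 0.2 -0.1 -0.1] F fix [0.2 0. ]
```

View pics/w3.png

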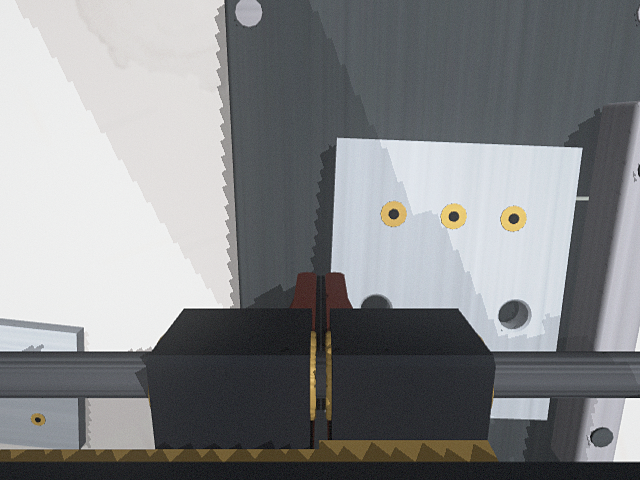

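Call:
move_arm(
  motion=[
    [0.002, 0, 0, 0, 0, 0],
    [0.002, 0, 0, 0, 0, 0],
    [0.002, 0, 0, 0, 0, 0],
    [0.002, 0, 0, 0, 0, 0],
  ],
)

```text
clock: 4.8
eef_pos: [552.3, 133.2, 16.8]
tcp_rot: [[0.332, 0.943, 0.0], [0.943, -0.332, 0.0], [0.0, 0.0, -1.0]]
force: [-0.3, -0.3, 0.6]
grip_width: 0.4
```

```bash
python3 -c "
from h import *
look('wrist','w4',(200,100,640,430),1.6)"
```

```text
4.8 tcp fix [  5.2 -45.2] 16.8 toolyaw -0.338 force [-0.3 -0.3  0.6] F fix [-0.2 -0.4]
```

View pics/w4.png

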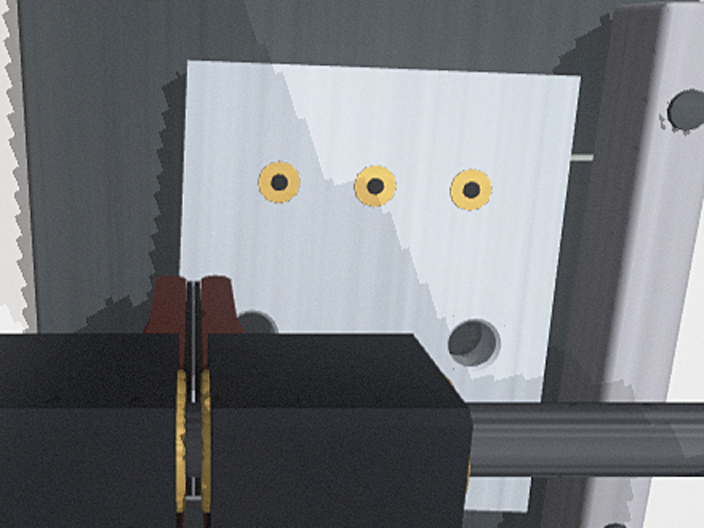

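```bash
python3 -c "
from h import *
s=status.sense()
print('tcp px',proj('wrist',s['eef_pos'],s))
for z in (17,22,28):
  print(z,[F(atz('wrist',(c/1.6+200,r/1.6+100),z,s)) for c,r in ((187,61),(580,75),(182,200),(180,270),(593,157))])
look('side','s4',(240,160,385,300),5)
"
```

```text
tcp px [[318.61399216 280.52099478]]
17 [array([-57.3, -45.5]), array([-53.4,  56.6]), array([-20.5, -47. ]), array([ -0.5, -47.7]), array([-31.9,  62.9])]
22 [array([-57.4, -45.4]), array([-53.6,  53.8]), array([-21.6, -46.9]), array([ -2.2, -47.6]), array([-32.7,  60. ])]
28 [array([-57.5, -45.4]), array([-53.9,  50.5]), array([-23. , -46.8]), array([ -4.2, -47.5]), array([-33.7,  56.5])]
4.85 tcp fix [  5.1 -45. ] 16.7 toolyaw -0.3379 force [ 0.   0.5 -0.5] F fix [-0.1  0.5]
```

View pics/s4.png

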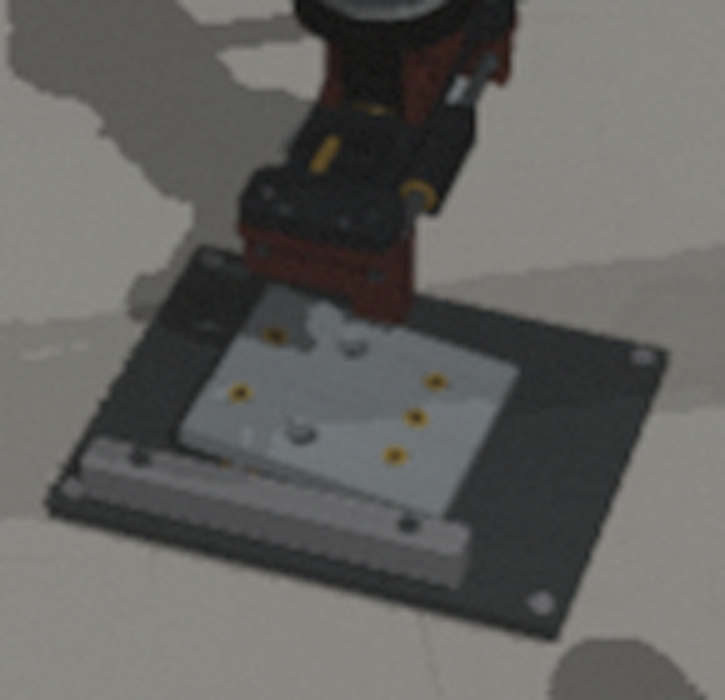

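Plate has not moved yet; the finger is right at its edge. I'll continue in small steps.

Call:
move_arm(
  motion=[
    [0.002, 0, 0, 0, 0, 0],
    [0.002, 0, 0, 0, 0, 0],
  ],
)

```text
clock: 5.1
eef_pos: [553.6, 136.8, 16.7]
tcp_rot: [[0.332, 0.943, -0.0], [0.943, -0.332, 0.0], [0.0, -0.0, -1.0]]
force: [-0.1, -0.7, 0.2]
grip_width: 0.5
```

```bash
python3 -c "
from h import *
s=look('wrist','w5',(200,100,640,430),1.6)
print(s['force'],s['ft_torque'],proj('side',s['eef_pos']))
s=look('side','s5',(270,190,360,270),8)
"
```

```text
5.1 tcp fix [  5.2 -41.4] 16.7 toolyaw -0.3382 force [-0.1 -0.7  0.2] F fix [ 0.1 -0.7]
[-0.14815806 -0.72327919  0.21553161] [-0.01503285 -0.10528549 -0.02389973] [[316.63028932 230.34219899]]
5.15 tcp fix [  5.1 -41.1] 16.7 toolyaw -0.338 force [ 0.2  0.9 -0.1] F fix [-0.1  0.9]
```

View pics/w5.png

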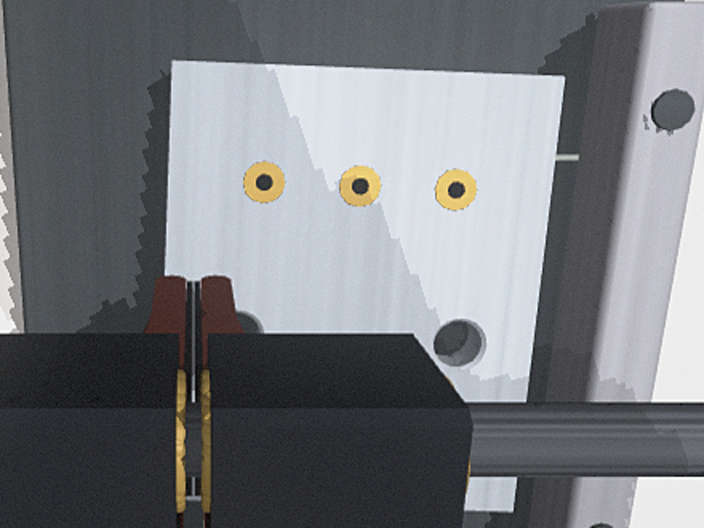

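View pics/s5.png

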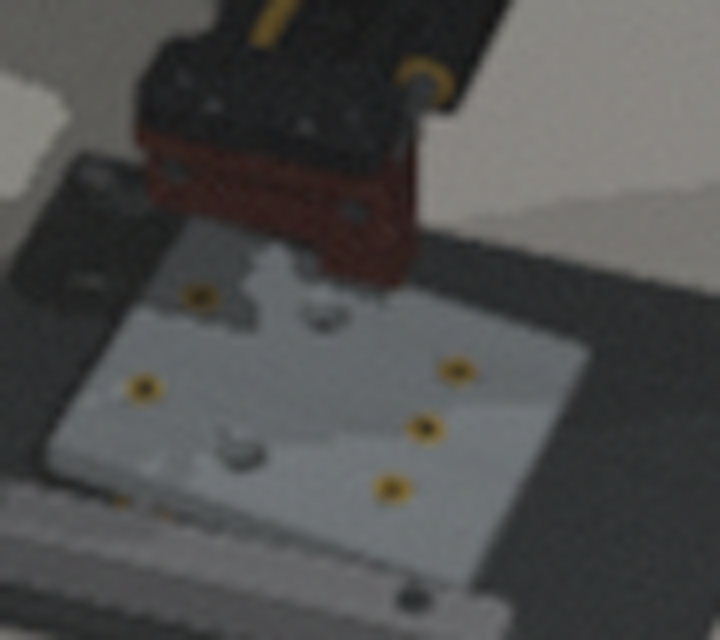

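```bash
python3 -c "
from h import *
s=look('scene','sc5',(270,180,400,280),6)
p=s['eef_pos']
for dz in (0,10,20): print(dz,(proj('scene',p+[0,0,dz])-[270,180])*6,(proj('side',p+[0,0,dz])-[270,190])*8)
print(s['joints'])
"
```

```text
5.2 tcp fix [  5.1 -41.2] 16.7 toolyaw -0.3379 force [ 0.   0.9 -0.4] F fix [-0.2  0.8]
0 [[423.54121774 352.66984546]] [[372.94568345 323.02858793]]
10 [[424.21270671 328.26747439]] [[372.86371093 296.73502564]]
20 [[424.8924019 303.5668835]] [[372.78089733 270.17167573]]
[ 1.82905561e-01  5.45334376e-02  1.59633678e+00  8.56265185e-05
  1.49066868e+00 -1.05002586e+00]
```

View pics/sc5.png

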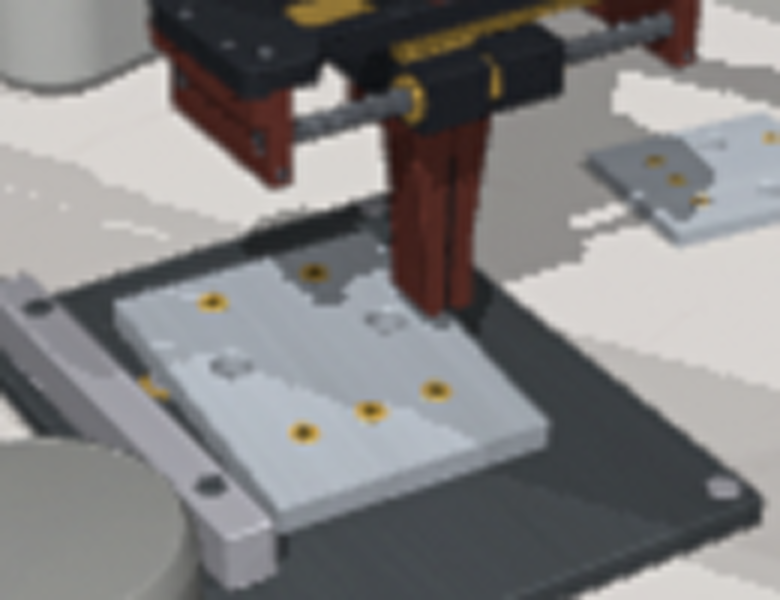

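```bash
python3 -c "
from h import *
w=O+6*FX-75.1*FY
for z in (20.6,25,30,35): print(z,(proj('side',[*w,z])-[240,160])*4)
s=np.load('s1.npy',allow_pickle=True).item()
print(s['joint_efforts'],status.sense()['joint_efforts'])
"
```

```text
20.6 [[324.25149378 238.21420393]]
25 [[324.27299026 232.43904063]]
30 [[324.29753345 225.84536151]]
35 [[324.32220025 219.2184714 ]]
[ 1.23679295e+00 -3.98885429e+01 -4.06368792e+01  1.91836255e-01
 -3.26074578e-02 -7.57910963e-02] [ 7.23790121e-02 -4.17854548e+01 -3.94735193e+01  4.02439199e-02
  6.24662801e-02  1.43023522e-02]
```

In all three cameras the visible fingertips end about 13–14 mm above the reported TCP: side row 218 against a predicted 238 in free air, and wrist row 272 against 261. So the tips have been passing just over the plate without touching it. I'll back out and descend gently further, watching the force.

Call:
move_arm(
  motion=[
    [-0.015, 0, -0.002, 0, 0, 0],
    [-0.015, 0, 0, 0, 0, 0],
    [0, 0, 0.003, 0, 0, 0],
    [0, 0, 0.003, 0, 0, 0],
    [0, 0, 0.002, 0, 0, 0],
    [0, 0, 0, 0, 0, 0],
  ],
)

```text
clock: 5.85
eef_pos: [543.3, 108.6, 10.1]
tcp_rot: [[0.332, 0.943, -0.001], [0.943, -0.332, 0.0], [-0.0, -0.001, -1.0]]
force: [-0.4, 0.0, 0.2]
grip_width: -0.2
```

```bash
python3 -c "
from h import *
s=look('scene','sc6',(270,180,400,280),6)
for dz in (0,10,20): print(dz,(proj('scene',s['eef_pos']+[0,0,dz])-[270,180])*6)
"
```

```text
5.85 tcp fix [  4.8 -71.4] 10.1 toolyaw -0.338 force [-0.4  0.   0.2] F fix [-0.4 -0.1]
0 [[495.78338736 344.23087104]]
10 [[496.87392576 320.21121695]]
20 [[497.97755362 295.90326085]]
```

View pics/sc6.png

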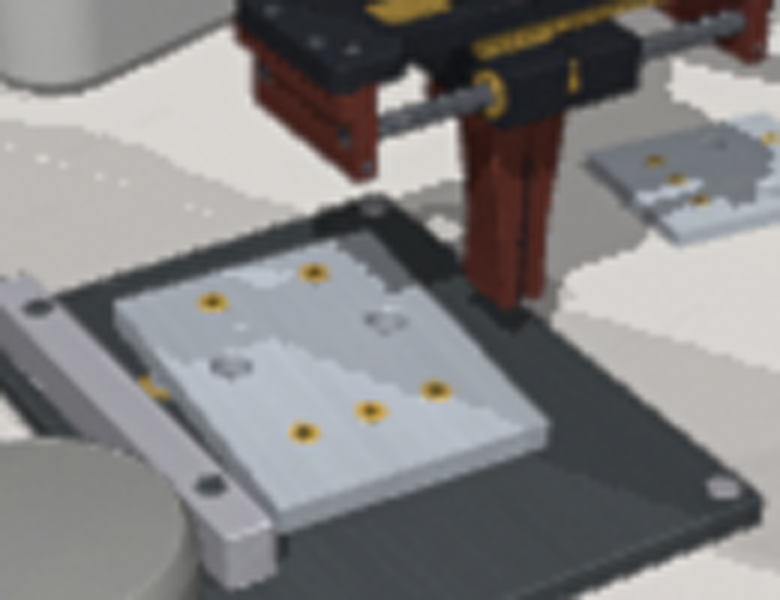

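Call:
move_arm(
  motion=[
    [0, 0, 0.003, 0, 0, 0],
    [0, 0, 0.003, 0, 0, 0],
    [0, 0, 0.001, 0, 0, 0],
    [0, 0, 0, 0, 0, 0],
  ],
)

```text
clock: 6.3
eef_pos: [543.4, 108.5, 3.3]
tcp_rot: [[0.332, 0.943, -0.001], [0.943, -0.332, -0.0], [-0.0, -0.001, -1.0]]
force: [0.2, -0.4, -0.1]
grip_width: 0.6
```

Call:
move_arm(
  motion=[
    [0.004, 0, 0, 0, 0, 0],
    [0.004, 0, 0, 0, 0, 0],
    [0.003, 0, 0, 0, 0, 0],
    [0.002, 0, 0, 0, 0, 0],
    [0.002, 0, 0, 0, 0, 0],
    [0.002, 0, 0, 0, 0, 0],
  ],
)

```text
clock: 6.9
eef_pos: [549.3, 124.6, 3.7]
tcp_rot: [[0.332, 0.943, -0.0], [0.943, -0.332, -0.0], [-0.0, 0.0, -1.0]]
force: [0.0, 0.2, 0.2]
grip_width: 0.2
```

```bash
python3 -c "
from h import *
s=look('wrist','w7',(200,100,640,430),1.6)
"
```

```text
6.9 tcp fix [  5.1 -54.4] 3.7 toolyaw -0.3381 force [0.  0.2 0.2] F fix [-0.   0.2]
```

View pics/w7.png

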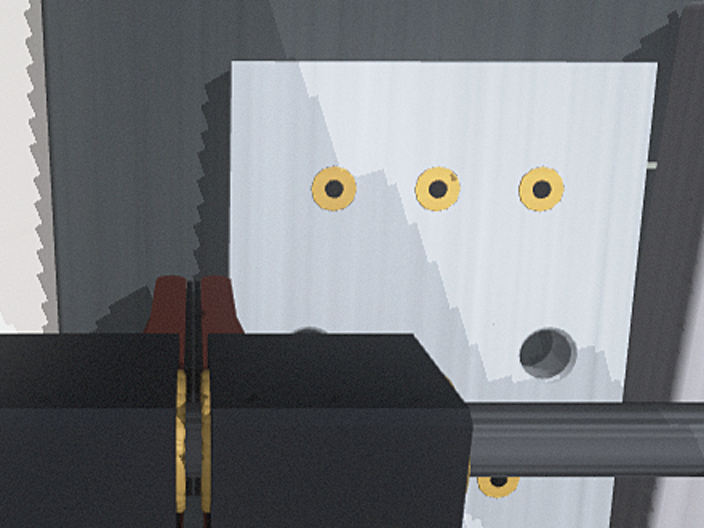

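Contact: the plate has moved and straightened, and its near edge is now level. I keep pushing.

Call:
move_arm(
  motion=[
    [0.002, 0, 0, 0, 0, 0],
    [0.002, 0, 0, 0, 0, 0],
    [0.002, 0, 0, 0, 0, 0],
    [0, 0, 0, 0, 0, 0],
  ],
)

```text
clock: 7.35
eef_pos: [551.3, 130.5, 3.7]
tcp_rot: [[0.331, 0.943, 0.0], [0.943, -0.331, 0.0], [0.0, 0.0, -1.0]]
force: [0.4, 0.2, -0.1]
grip_width: 0.2
```

```bash
python3 -c "
from h import *
s=look('wrist','w8',(200,100,640,430),1.6)
s=look('scene','sc8',(250,190,400,300),5)
"
```

```text
7.35 tcp fix [  5.1 -48.1] 3.7 toolyaw -0.3379 force [ 0.4  0.2 -0.1] F fix [0.3 0.4]
7.4 tcp fix [  5.1 -48.2] 3.7 toolyaw -0.3379 force [-0.  -0.6  0. ] F fix [ 0.2 -0.6]
```

View pics/w8.png

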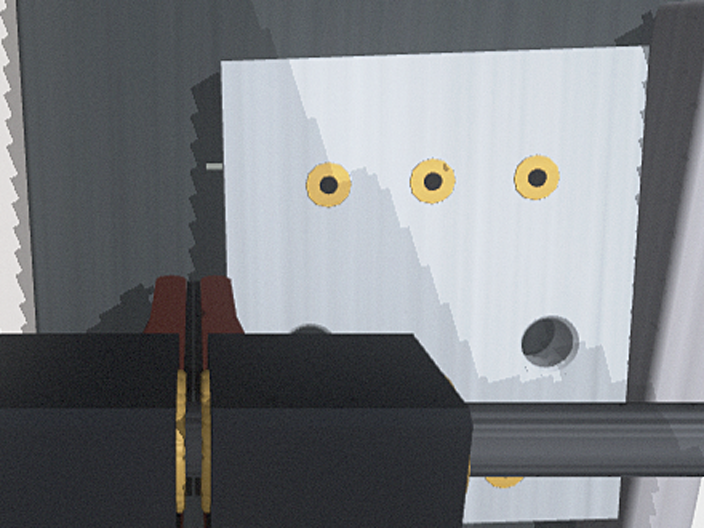

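View pics/sc8.png

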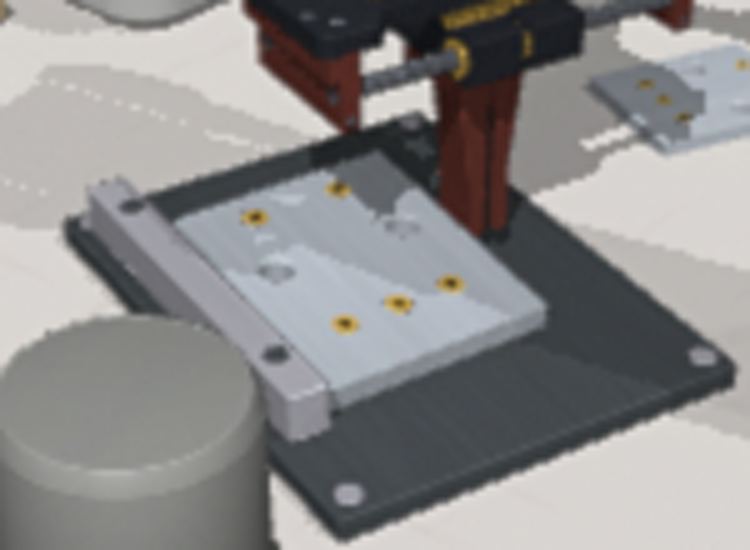

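Call:
move_arm(
  motion=[
    [0.002, 0, 0, 0, 0, 0],
    [0.002, 0, 0, 0, 0, 0],
    [0.001, 0, 0, 0, 0, 0],
    [0, 0, 0, 0, 0, 0],
  ],
)

```text
clock: 7.85
eef_pos: [552.5, 134.2, 3.6]
tcp_rot: [[0.332, 0.943, -0.001], [0.943, -0.332, -0.002], [-0.002, -0.0, -1.0]]
force: [-2.9, -4.6, 2.2]
grip_width: -0.0
```

```bash
python3 -c "
from h import *
s=look('wrist','w9',(200,100,640,430),1.6)
P=lambda x,y,z:F(atz('wrist',(x/1.6+200,y/1.6+100),z,s))
"
```

```text
7.85 tcp fix [  5.  -44.2] 3.6 toolyaw -0.3383 force [-2.9 -4.6  2.2] F fix [-1.2 -5.3]
```

View pics/w9.png

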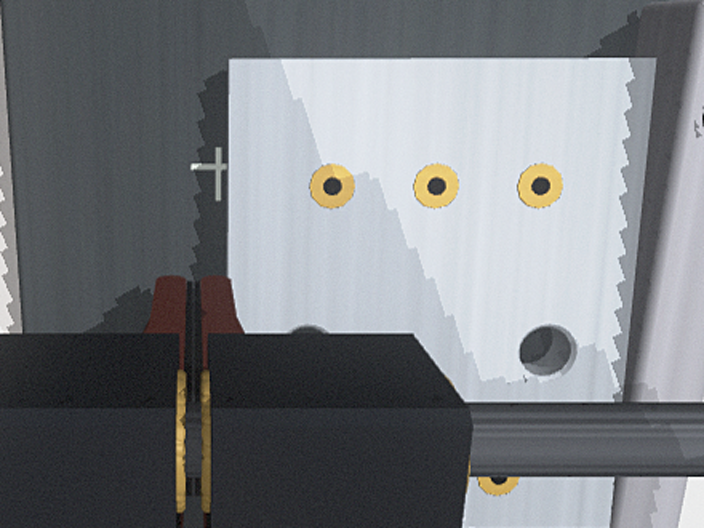

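The plate is against the fence (5.3 N reaction, near edge level, the scribed corner cross at crop (218,165) showing just outside its right edge). Now round to the near edge, half open, so both fingertips push squarely.

Call:
move_arm(
  motion=[
    [-0.006, 0, 0, 0, 0, 0],
    [-0.008, 0, 0, 0, 0, 0],
    [0, 0, -0.03, 0, 0, 0],
    [0, 0, -0.04, 0, 0, 0],
    [0.024, -0.03, 0, 0, 0, 0],
    [0.024, -0.03, 0, 0, 0, 0],
    [0.024, -0.03, 0, 0, 0, 0],
    [0, 0, 0, 0, 0, 0],
  ],
  grip=0,
)

```text
clock: 8.7
eef_pos: [485.4, 222.6, 74.1]
tcp_rot: [[0.328, 0.945, 0.0], [0.945, -0.328, 0.002], [0.002, -0.001, -1.0]]
force: [0.7, -0.6, 0.1]
grip_width: 43.9
```

```bash
python3 -c "
from h import *
s=look('wrist','w10')
s=look('scene','sc10',(250,170,400,290),5)
"
```

```text
8.7 tcp fix [-87.5  17.2] 74.1 toolyaw -0.3338 force [ 0.7 -0.6  0.1] F fix [ 0.9 -0.3]
8.75 tcp fix [-85.9  15.9] 74.0 toolyaw -0.3347 force [-0.7 -0.2 -0.5] F fix [-0.6 -0.4]
```

View pics/w10.png

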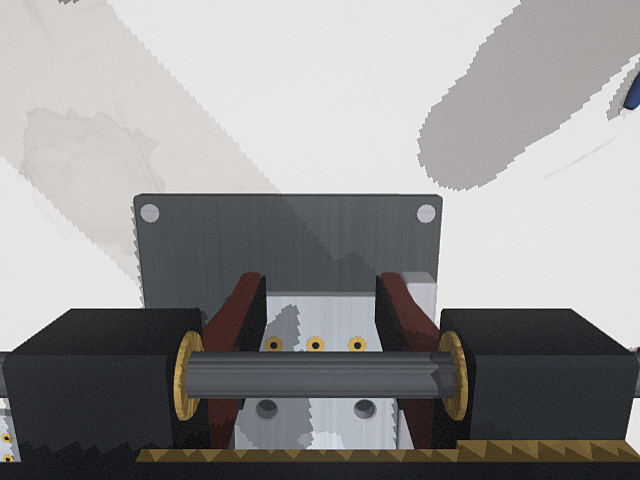

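View pics/sc10.png

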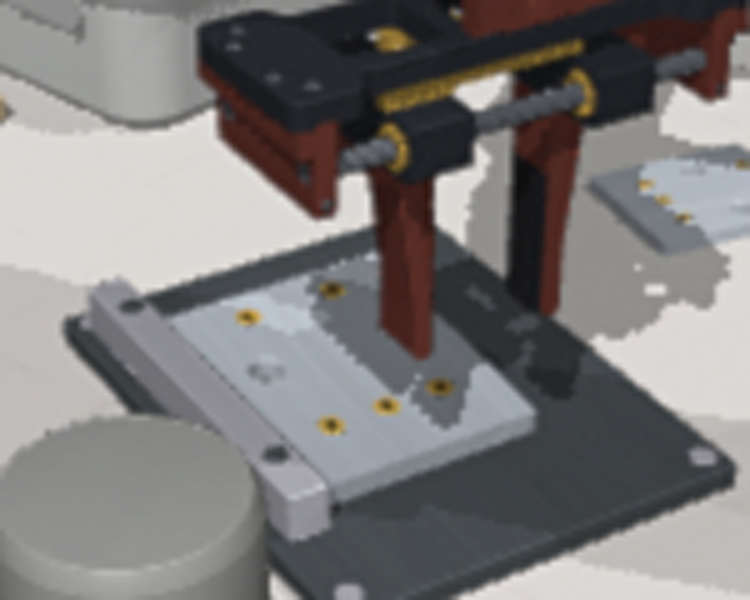

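```bash
python3 -c "
from h import *
s=status.sense()
print(F(atz('wrist',(315,294),22,s)),F(atz('wrist',(290,195),12,s)))
T=s['tcp_rot'];e=s['eef_pos']
print(proj('wrist',np.array([e+T@np.array([22,y,-14.]) for y in (-10,10)]),s))
"
```

```text
[-57.6  12.8] [-114.1   -1.4]
[[371.82470354 269.27324155]
 [370.45071572 314.15713437]]
```

Call:
move_arm(
  motion=[
    [0, 0, 0.03, 0, 0, 0],
    [0, 0, 0.025, 0, 0, 0],
    [0, 0, 0.01, 0, 0, 0],
    [0, 0, 0.005, 0, 0, 0],
    [0, 0, 0.002, 0, 0, 0],
    [0, 0, 0, 0, 0, 0],
  ],
)

```text
clock: 9.4
eef_pos: [488.0, 219.3, 2.7]
tcp_rot: [[0.332, 0.943, 0.001], [0.943, -0.332, 0.0], [0.001, 0.001, -1.0]]
force: [0.0, -0.0, -0.3]
grip_width: 43.9
```

```bash
python3 -c "
from h import *
s=look('wrist','w11')
s=look('scene','sc11',(250,170,400,290),5)
"
```

```text
9.4 tcp fix [-83.9  15. ] 2.7 toolyaw -0.3385 force [ 0.  -0.  -0.3] F fix [ 0. -0.]
9.45 tcp fix [-83.9  15.2] 3.0 toolyaw -0.3384 force [ 0.7 -0.2  0.4] F fix [0.7 0.1]
```

View pics/w11.png

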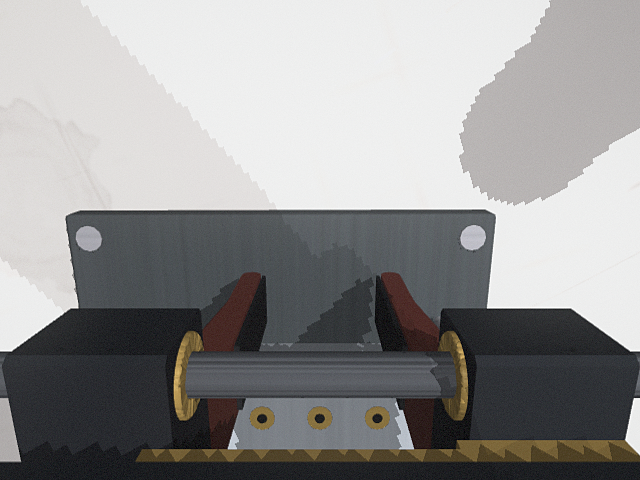

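View pics/sc11.png

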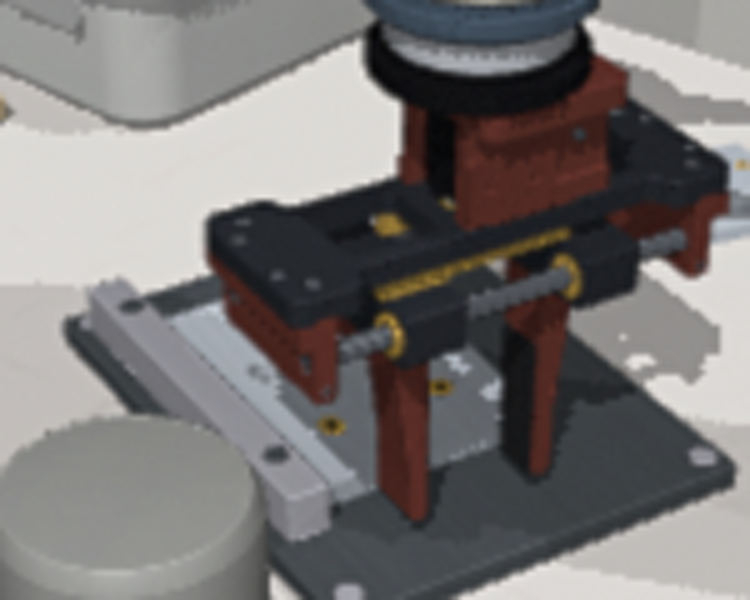

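Call:
move_arm(
  motion=[
    [0, 0.004, 0, 0, 0, 0],
    [0, 0.004, 0, 0, 0, 0],
    [0, 0.003, 0, 0, 0, 0],
    [0, 0.003, 0, 0, 0, 0],
    [0, 0.003, 0, 0, 0, 0],
    [0, 0.003, 0, 0, 0, 0],
    [0, 0.003, 0, 0, 0, 0],
    [0, 0.003, 0, 0, 0, 0],
    [0, 0.003, 0, 0, 0, 0],
    [0, 0.003, 0, 0, 0, 0],
    [0, 0, 0, 0, 0, 0],
  ],
)

```text
clock: 10.6
eef_pos: [517.8, 208.7, 1.8]
tcp_rot: [[0.332, 0.943, 0.0], [0.943, -0.332, 0.0], [0.0, 0.0, -1.0]]
force: [-0.3, -0.6, 0.9]
grip_width: 44.1
```

```bash
python3 -c "
from h import *
s=look('scene','sc12',(250,170,400,290),5)
s=look('side','s12',(240,160,385,290),5)
"
```

```text
10.6 tcp fix [-52.3  14.8] 1.8 toolyaw -0.3383 force [-0.3 -0.6  0.9] F fix [-0.1 -0.7]
10.65 tcp fix [-52.4  14.8] 1.8 toolyaw -0.3383 force [-0.3  0.1  0.1] F fix [-0.3  0. ]
```

View pics/sc12.png

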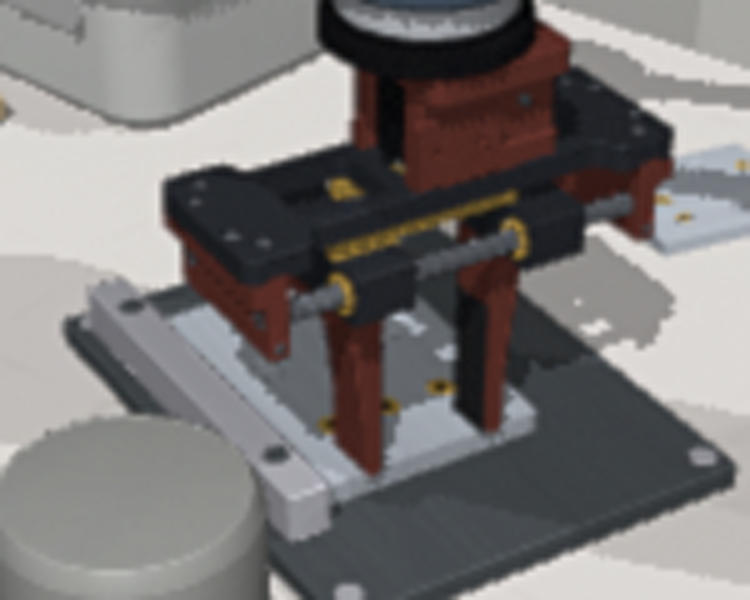

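View pics/s12.png

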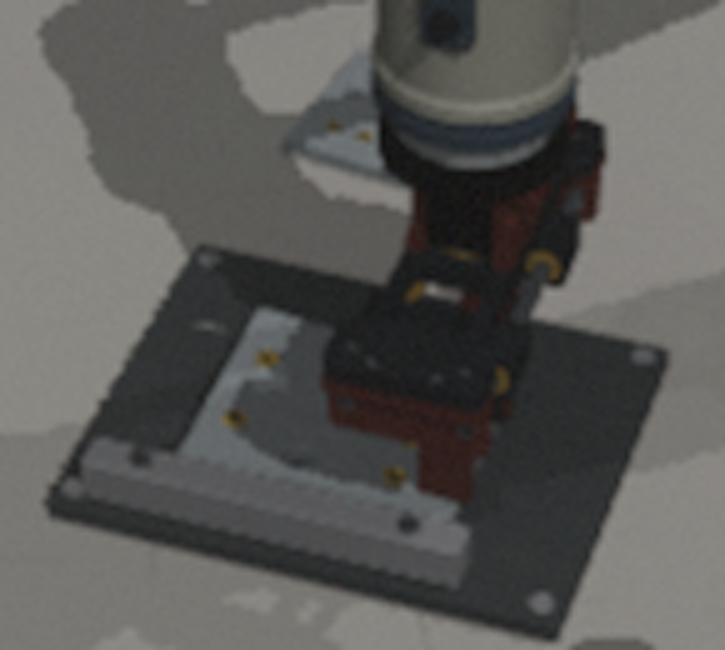

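```bash
python3 -c "
from h import *
s=status.sense(); T=s['tcp_rot']
e=np.array([*(O-83.9*FX+15.1*FY),2.85])
for dz in (10,14,18,22):
  for tx in (22,31,-22,-31):
    print(dz,tx,[((proj('scene',e+T@np.array([tx,y,-dz]))-[250,170])*5).round()[0].tolist() for y in (-10,0,10)])
"
```

```text
10 22 [[423.0, 540.0], [408.0, 526.0], [394.0, 512.0]]
10 31 [[402.0, 548.0], [388.0, 534.0], [374.0, 519.0]]
10 -22 [[522.0, 502.0], [507.0, 489.0], [492.0, 475.0]]
10 -31 [[541.0, 495.0], [526.0, 481.0], [511.0, 468.0]]
14 22 [[423.0, 532.0], [409.0, 517.0], [394.0, 503.0]]
14 31 [[402.0, 540.0], [388.0, 525.0], [374.0, 511.0]]
14 -22 [[522.0, 494.0], [507.0, 480.0], [492.0, 467.0]]
14 -31 [[542.0, 486.0], [527.0, 473.0], [512.0, 459.0]]
18 22 [[423.0, 523.0], [409.0, 509.0], [394.0, 495.0]]
18 31 [[402.0, 531.0], [388.0, 516.0], [374.0, 502.0]]
18 -22 [[522.0, 485.0], [507.0, 472.0], [493.0, 458.0]]
18 -31 [[542.0, 478.0], [527.0, 464.0], [512.0, 451.0]]
22 22 [[423.0, 514.0], [409.0, 500.0], [394.0, 486.0]]
22 31 [[403.0, 522.0], [388.0, 508.0], [374.0, 494.0]]
22 -22 [[523.0, 477.0], [508.0, 463.0], [493.0, 450.0]]
22 -31 [[543.0, 469.0], [527.0, 456.0], [512.0, 443.0]]
```

Same trap again: the tips cleared the 22 mm-high near edge. Fitting picture sc11, the tips sit about 19–21 mm above the reported TCP. I back off and go about 5–6 mm lower.

Call:
move_arm(
  motion=[
    [0, 0, -0.004, 0, 0, 0],
    [0, -0.016, 0, 0, 0, 0],
    [0, -0.016, 0, 0, 0, 0],
    [0, 0, 0.004, 0, 0, 0],
    [0, 0, 0.003, 0, 0, 0],
    [0, 0, 0.002, 0, 0, 0],
    [0, 0, 0, 0, 0, 0],
  ],
)

```text
clock: 11.4
eef_pos: [487.3, 219.1, -3.8]
tcp_rot: [[0.332, 0.943, -0.001], [0.943, -0.332, -0.0], [-0.001, -0.001, -1.0]]
force: [0.5, -0.6, 0.7]
grip_width: 43.8
```

```bash
python3 -c "
from h import *
s=look('scene','sc13',(290,200,390,280),7)
"
```

```text
11.4 tcp fix [-84.4  14.5] -3.8 toolyaw -0.3385 force [ 0.5 -0.6  0.7] F fix [ 0.7 -0.4]
```

View pics/sc13.png

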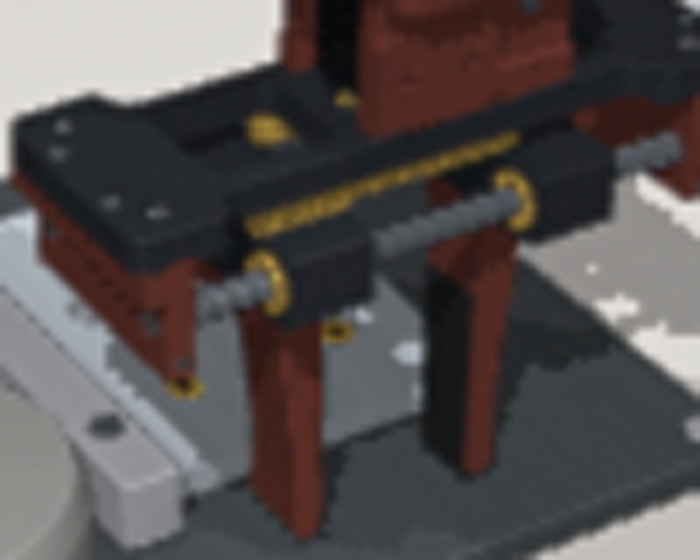

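Call:
move_arm(
  motion=[
    [0, 0.005, 0, 0, 0, 0],
    [0, 0.005, 0, 0, 0, 0],
    [0, 0.003, 0, 0, 0, 0],
    [0, 0.003, 0, 0, 0, 0],
    [0, 0.003, 0, 0, 0, 0],
    [0, 0.003, 0, 0, 0, 0],
    [0, 0.003, 0, 0, 0, 0],
  ],
)

```text
clock: 12.15
eef_pos: [510.9, 211.1, -3.3]
tcp_rot: [[0.332, 0.943, -0.0], [0.943, -0.332, 0.0], [-0.0, -0.0, -1.0]]
force: [-0.3, 0.6, 0.3]
grip_width: 43.8
```

```bash
python3 -c "
from h import *
s=look('scene','sc14',(260,180,400,290),5)
s=look('wrist','w14')
"
```

```text
12.15 tcp fix [-59.6  14.7] -3.3 toolyaw -0.338 force [-0.3  0.6  0.3] F fix [-0.5  0.5]
12.2 tcp fix [-59.   14.7] -3.3 toolyaw -0.3382 force [-0.6 -0.9  0.2] F fix [-0.2 -1. ]
```

View pics/sc14.png

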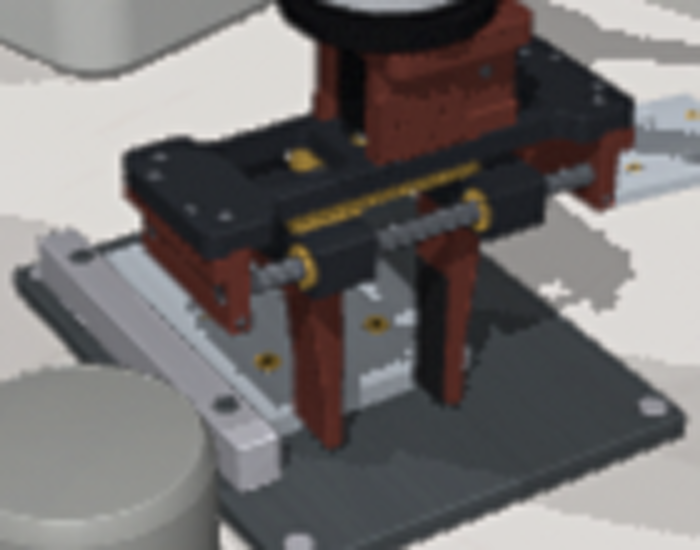

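View pics/w14.png

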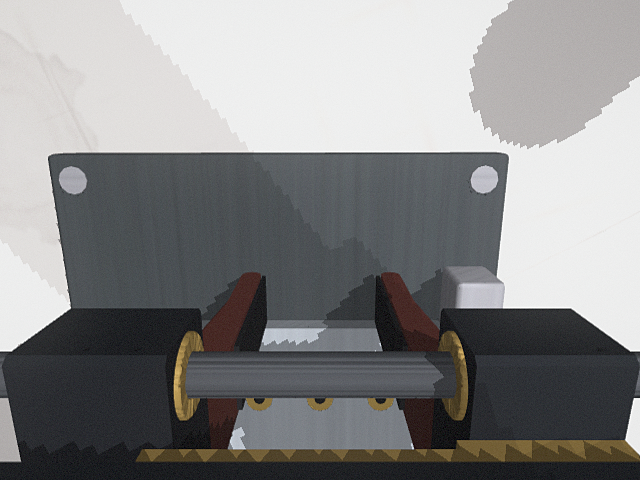

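```bash
python3 -c "
from h import *
s=status.sense()
for r,z in ((320,22),(328,12)): print([F(atz('wrist',(c,r),z,s)) for c in (270,370)])
print(F(atz('wrist',(280,153),12,s)))
"
```

```text
[array([-51.9,  -4.5]), array([-51.7,  35.2])]
[array([-43.5,  -5.9]), array([-43.3,  36.5])]
[-116.4    0.3]
```

Call:
move_arm(
  motion=[
    [0, 0.003, 0, 0, 0, 0],
    [0, 0.003, 0, 0, 0, 0],
    [0, 0.003, 0, 0, 0, 0],
    [0, 0, 0, 0, 0, 0],
  ],
)

```text
clock: 12.65
eef_pos: [519.9, 207.9, -3.2]
tcp_rot: [[0.332, 0.943, 0.001], [0.943, -0.332, -0.0], [0.0, 0.001, -1.0]]
force: [-1.0, 0.7, 0.2]
grip_width: 44.0
```

```bash
python3 -c "
from h import *
s=look('wrist','w15',(200,130,440,370),2.5)
s=look('scene','sc15',(260,180,400,290),5)
"
```

```text
12.65 tcp fix [-50.1  14.7] -3.2 toolyaw -0.3384 force [-1.   0.7  0.2] F fix [-1.2  0.4]
12.7 tcp fix [-50.3  14.7] -3.2 toolyaw -0.3383 force [0.4 1.  0.3] F fix [0.  1.1]
```

View pics/w15.png

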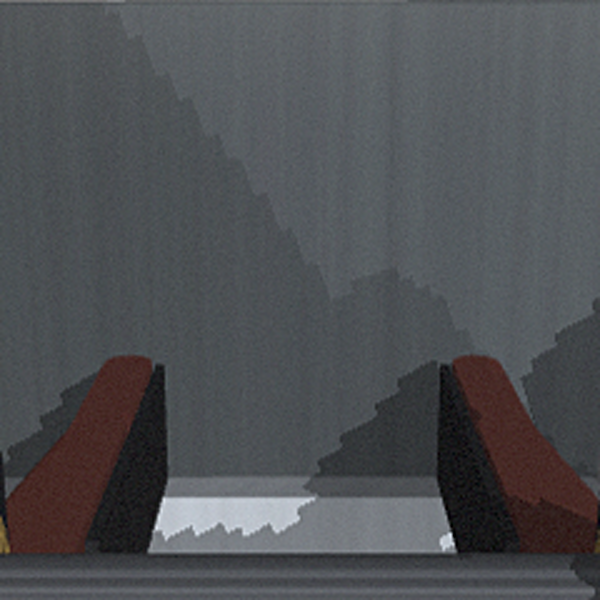

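View pics/sc15.png

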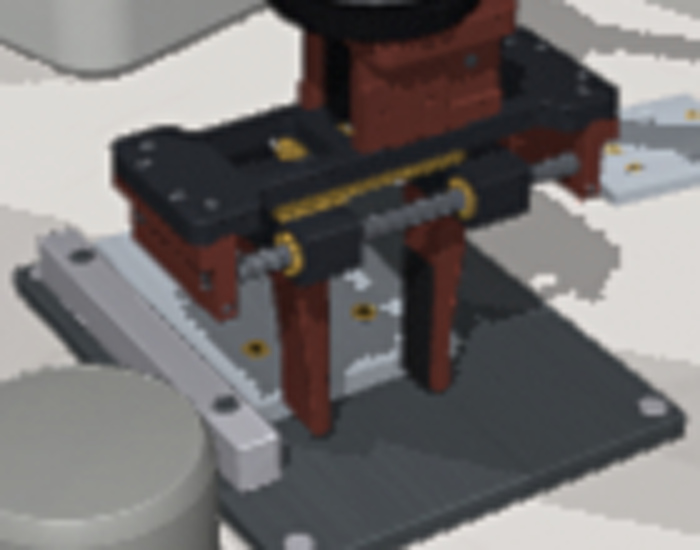

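```bash
python3 -c "
from h import *
s=status.sense()
for r,z in ((320.8,12),(328.8,22)): print([F(atz('wrist',(c,r),z,s)) for c in (270,370)])
print(F(atz('wrist',(280,131),12,s)))
"
```

```text
[array([-38. ,  -5.9]), array([-37.9,  36.4])]
[array([-39.3,  -4.7]), array([-39.1,  35.2])]
[-115.8    0.4]
```

Near edge now at about fixture x -38.5 and moving with the fingertips, so about 8.5 mm remains. Next I push 7 mm and look.

Call:
move_arm(
  motion=[
    [0, 0.002, 0, 0, 0, 0],
    [0, 0.002, 0, 0, 0, 0],
    [0, 0.002, 0, 0, 0, 0],
    [0, 0.001, 0, 0, 0, 0],
    [0, 0, 0, 0, 0, 0],
  ],
)

```text
clock: 13.25
eef_pos: [526.1, 205.7, -3.2]
tcp_rot: [[0.332, 0.943, 0.0], [0.943, -0.332, -0.0], [0.0, 0.0, -1.0]]
force: [0.0, -0.0, -0.1]
grip_width: 44.0
```

```bash
python3 -c "
from h import *
s=look('wrist','w16',(200,130,440,370),2.5)
s=look('scene','sc16',(260,180,400,290),5)
"
```

```text
13.25 tcp fix [-43.4  14.7] -3.2 toolyaw -0.3382 force [ 0.  -0.  -0.1] F fix [ 0. -0.]
13.3 tcp fix [-43.5  14.7] -3.3 toolyaw -0.3383 force [-0.8 -0.   0.1] F fix [-0.7 -0.3]
```

View pics/w16.png

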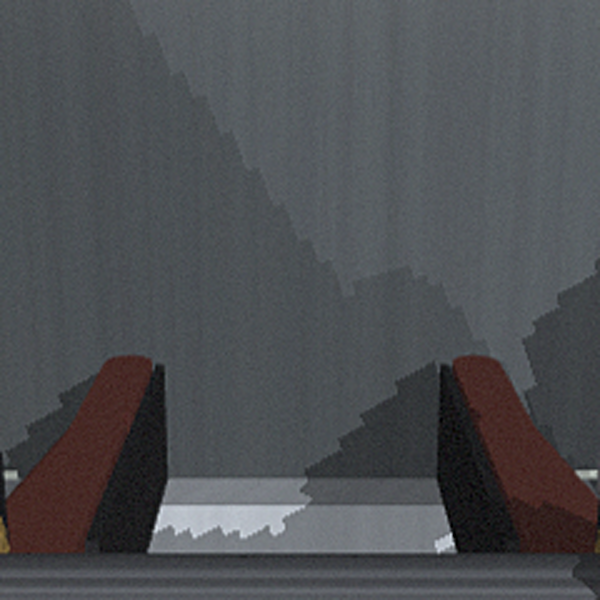

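View pics/sc16.png

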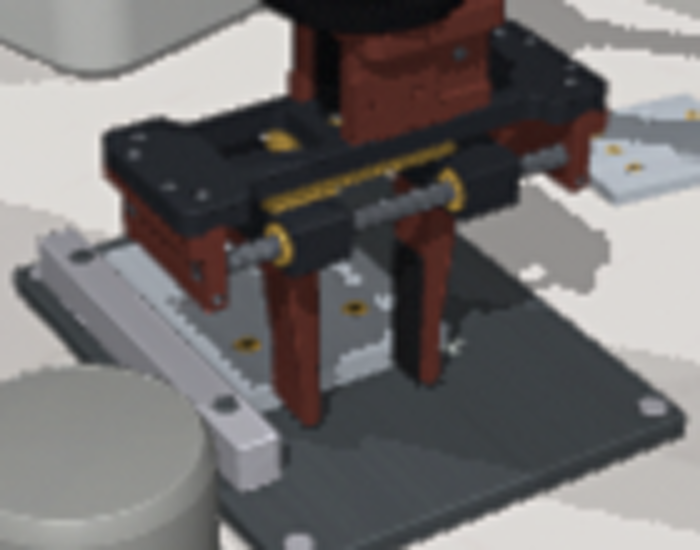

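The scribed near-edge line now shows at both sides (crop rows ~475), level with the plate's bottom edge (478). The visible near face has grown from 20 to 26 px, which suggests it has dropped flat. I back away and check.

Call:
move_arm(
  motion=[
    [0, -0.01, 0, 0, 0, 0],
    [0, -0.02, 0, 0, 0, 0],
    [0, 0, -0.04, 0, 0, 0],
    [0, 0, -0.05, 0, 0, 0],
    [0, -0.02, -0.05, 0, 0, 0],
    [0, -0.03, -0.03, 0, 0, 0],
    [0, -0.03, 0, 0, 0, 0],
    [0, 0, 0, 0, 0, 0],
    [0, 0, 0, 0, 0, 0],
  ],
  grip=-1,
)

```text
clock: 14.25
eef_pos: [423.0, 242.1, 163.1]
tcp_rot: [[0.33, 0.944, 0.001], [0.944, -0.33, 0.0], [0.0, 0.001, -1.0]]
force: [0.2, -0.1, 0.4]
grip_width: 87.7
```

```bash
python3 -c "
from h import *
s=look('wrist','w17'); np.save('s17.npy',s,allow_pickle=True)
s=look('scene','sc17',(255,180,405,300),5)
s=look('side','s17',(240,200,385,295),5)
"
```

```text
14.25 tcp fix [-152.8   15.1] 163.1 toolyaw -0.3368 force [ 0.2 -0.1  0.4] F fix [ 0.2 -0.1]
14.3 tcp fix [-152.4   14.8] 162.6 toolyaw -0.3376 force [-0.1 -0.4 -0.4] F fix [ 0.1 -0.4]
14.35 tcp fix [-152.1   14.7] 162.2 toolyaw -0.3383 force [ 0.1 -0.3 -0.3] F fix [ 0.2 -0.2]
```

View pics/w17.png

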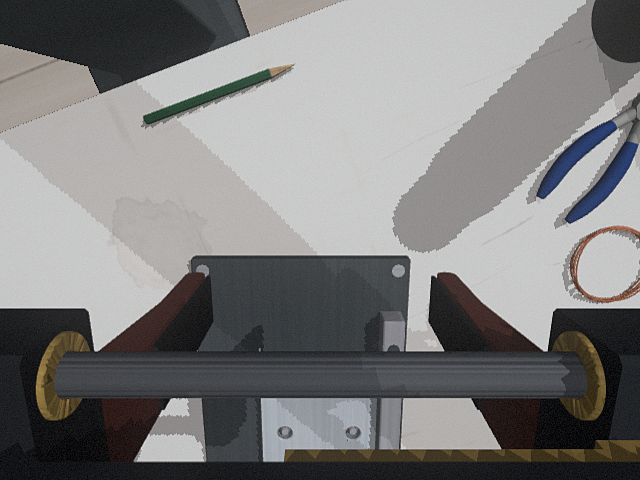

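View pics/sc17.png

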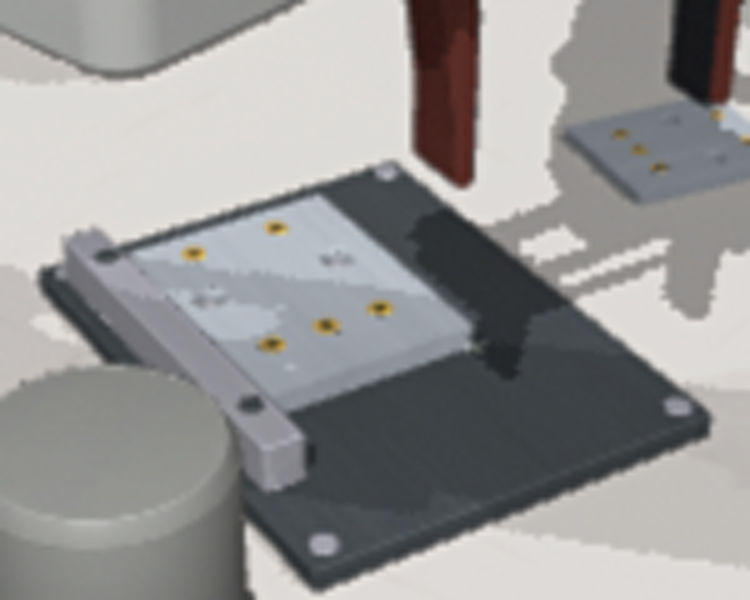

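View pics/s17.png

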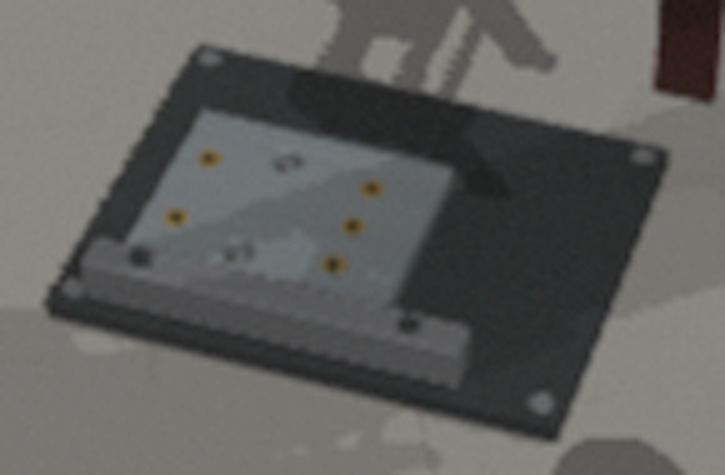

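Pins show in both holes (wrist (285,432), (353,432)), and the plate looks flat. One overhead look to confirm.

Call:
move_arm(
  motion=[
    [0, 0.02, -0.03, 0, 0, 0],
    [0, 0.03, 0, 0, 0, 0],
    [0, 0.03, 0, 0, 0, 0],
    [0, 0, 0, 0, 0, 0],
    [0, 0, 0, 0, 0, 0],
  ],
)

```text
clock: 14.9
eef_pos: [499.1, 214.6, 191.7]
tcp_rot: [[0.333, 0.943, -0.003], [0.943, -0.333, -0.001], [-0.002, -0.002, -1.0]]
force: [0.3, -0.2, 0.5]
grip_width: 87.6
```

```bash
python3 -c "
from h import *
s=look('wrist','w18',(200,130,450,350),2.8); np.save('s18.npy',s,allow_pickle=True)
q=lambda x,y,z: ((proj('wrist',[*(O+x*FX+y*FY),z],s)-[200,130])*2.8).round(0)[0].tolist()
for n,a in {'nl':(-30,65),'nr':(-30,-35),'fl':(90,65),'fr':(90,-35),'hl':(42,45),'hr':(42,-15)}.items(): print(n,q(*a,22))
"
```

```text
14.9 tcp fix [-71.8  14.2] 191.7 toolyaw -0.3399 force [ 0.3 -0.2  0.5] F fix [ 0.3 -0. ]
nl [502.0, 360.0]
nr [175.0, 362.0]
fl [492.0, 709.0]
fr [189.0, 710.0]
hl [433.0, 576.0]
hr [246.0, 577.0]
```

View pics/w18.png

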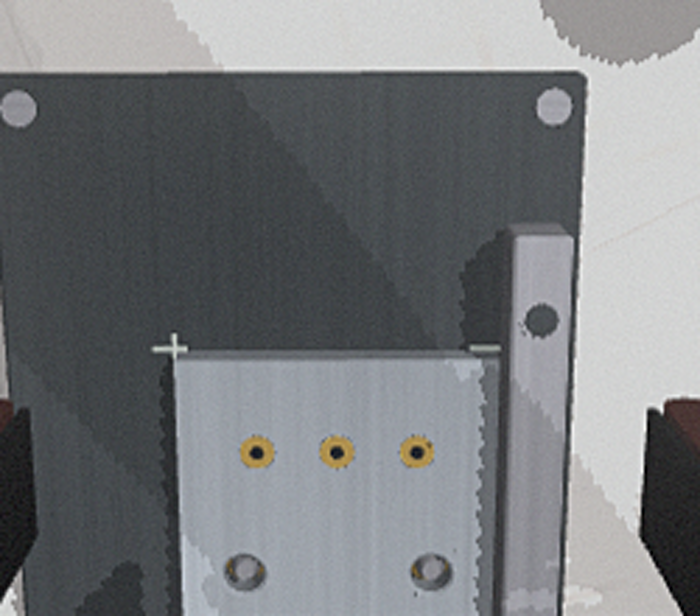

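```bash
python3 -c "
from h import *
for z in (22,30):
  for a in ((90,-35),(-30,-35),(90,-90)): print(z,a,((proj('side',[*(O+a[0]*FX+a[1]*FY),z])-[240,200])*5).round(0)[0],((proj('scene',[*(O+a[0]*FX+a[1]*FY),z])-[255,180])*5).round(0)[0])
a=(115,-90);print(((proj('side',[*(O+a[0]*FX+a[1]*FY),12])-[240,200])*5).round(0)[0],((proj('scene',[*(O+a[0]*FX+a[1]*FY),12])-[255,180])*5).round(0)[0])
"
```

```text
22 (90, -35) [202. 111.] [310. 197.]
22 (-30, -35) [453. 169.] [464. 329.]
22 (90, -90) [245.  37.] [415. 164.]
30 (90, -35) [201.  98.] [310. 181.]
30 (-30, -35) [453. 156.] [464. 312.]
30 (90, -90) [244.  24.] [415. 149.]
[196.  42.] [385. 160.]
```

The far corner matches z = 22 in the side view (row 112 observed; 111 predicted for flat, 98 if it were 8 mm up), so the plate is flat. Handing in.

```bash
python3 -c "
from workcell import *
print(status.sense()['force'],status.sense()['clock']); print(job_done())"
```

```text
[-1.02238699 -0.42645997  0.60417144] 14.95
the job is handed in; nothing more can be done
None
```

The template is seated: both holes are over both pins and it lies flat on the base. I handed the job in at about 15 s with the hand clear. I pushed it sideways to the fence with shut fingers (about 5 N at the stop), then forward with the two half-open fingertips on its near edge. I did not grip or lift it.

**Last checks**
- Both pins show inside the holes, and the hole spacing in the wrist picture matches a plate lying flat.
- The near and right edges lie on the scribed lines to within about 1 mm.
- In the side camera the far corner is at the flat height: row 112 seen, against 111 expected if flat and 98 if 8 mm up. The scene camera gives about 193, against 197 if flat and 181 if raised, so it agrees less closely.
- I never touched the pliers or the coil. I did not measure their positions again at the end.

**What disagreed**
- The real fingertips ended about 19 mm above the reported tool point. Two first pushes therefore passed just over the plate without moving it, one at the right edge and one at the near edge. I corrected the height from the pictures and pushed again.

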